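# Put the disc-cutter punch away in its graded rack

## Robot

A 6-joint arm with a two-finger parallel gripper is mounted at the origin on the work surface. World frame = base frame: x ahead of the robot, y to its left, z up, the work surface at z = 0. Lengths are in m, angles in rad, forces in N, time in s.
With the tool pointing down it reaches from about 0.3 to 0.85 m from the base axis. Payload 4.2 kg.
Tool frame: the origin (TCP) lies on the centre line of the jaws, within the pads' length; the fingertips stand 8 mm ahead of it and the grasp point (between the pads) lies 11 mm behind it; z points along the fingers, y is the line along which they close (so a half turn about z gives the same grasp; the last joint's range is limited). The gripper opens to 91 mm and grips with 3 to 60 N. Pads are 32 mm wide; open, the fingers measure 118 mm over their backs; the gripper's body (76 mm by 178 mm) begins 60 mm behind the grasp point.
Start: joints at [-1.159, 0.32, 1.565, -0, 1.257, -0.02], TCP at [0.241, -0.522, 0.222] pointing down, gripper open.
Joint ranges: [-3.11, 3.11], [-0.84, 2.01], [0.21, 2.61], [-1.34, 4.49], [0.05, 2.63], [-2.56, 2.56]. Speed limits (rad/s): [2.57, 2.57, 3.14, 3.14, 3.14, 3.14].

## Interface

Orientations are given as a unit quaternion [x, y, z, w].
In Python, from station import r gives the robot as it stands.
- The arm moves only by the tool move_arm, never from a script. Its argument "plan" is a list of rows, each an object of numbers: "x", "y", "z": the shift along the tool's x, y, z as a fraction of full scale; "yaw": the turn about the tool's z as a fraction of full scale. In form: [{"x": .., "y": .., "z": .., "yaw": ..}, ...]. A call has 1 to 5 rows; each row shifts and turns the commanded pose from where the row before left it, along the tool's axes as they then stand; what a row does not reach is not made up. Full scale, the value 1, is 0.04 m for a shift and 5 degrees for a turn. A row lasts 1/12 s, in which the tool goes at most 41.7 mm and 7.16 degrees, less where a joint would pass 70% of its speed; a pose out of reach is approached as far as the arm can. A call with a number of a shift or a turn outside -1 to 1 is refused whole. A call with a gripper value outside its range is refused whole. "claw" is the opening, from 0 (shut) to 1 (fully open), set as the call begins (left out, the last holds). The fingers move at their own pace and stop on an object; "grip_force" is the grip in N (left out, the last holds). Time passes only in rows, so rows that do not move let the fingers close. It gives the time, the measured TCP pose, the force, the opening and the grip force at its end, in the units of the state.
- r.state(): the state, without advancing time (a new reading comes with each control period).
- r.get_image(name): name is "scene" or "top"; returns a dict with "image" (420x560x3 uint8, blue, green, red), "K" (3x3 intrinsics, pixels), "position" and "attitude" of the camera in the world. Camera axes: x right, y down, z forward; pixel columns grow to the right and rows downward; lengths in m; the calibration is good to about 2 mm. A picture is of the moment at which its call begins. There is no depth.
- r.close_job(): hands the job in; it is judged then, once.
The state is a dict: "time_s": time; "joint_positions": joint angles; "joint_velocities": joint speeds; "joint_torque": joint torques, N m; "eef_pos": TCP position; "eef_rot": TCP orientation; "force": force on the tool from outside, world axes, zero at the start; "wrist_torque": the same for the moment, N m; "gripper_width": finger opening in m; "grasp_force": force on a finger pad.
Only numpy, scipy, OpenCV 4.12 (cv2) and the standard library are available. Lean on these libraries where they do the work, as an engineer would, in place of code of your own. Each camera call takes 0.05 s, during which the arm holds its last target. There are 200 camera calls.

## Task

Take the punch that stands alone in the single wooden block and put it away upright in the graded rack, in the hole that matches its thickness, fully down to the bottom of the hole, and let go of it. The drilled strip lies loose endways in its trough, so feel for the hole gently and never press or strike the rack hard: keep it below 35 N, whether with the punch or the gripper. Leave the two punches in the other block and everything else on the bench where they are.

Things in the scene. Friction and masses are not known exactly. Their poses are not given: they have to be found in the camera images.
- punch_a: Plain round steel disc-cutter punch, 12 mm in diameter, 80 mm long, about 70 g, standing upright. Origin: centre of its lower end face (1 mm chamfer round the edge); z points up along it to the top. The three punches differ only in diameter (12, 15 and 18 mm); which of them stands in which well changes from one start to the next.
- punch_b: Plain round steel disc-cutter punch, 15 mm in diameter, 80 mm long, about 110 g, standing upright. Origin: centre of its lower end face (1 mm chamfer round the edge); z points up along it to the top. The three punches differ only in diameter (12, 15 and 18 mm); which of them stands in which well changes from one start to the next.
- punch_c: Plain round steel disc-cutter punch, 18 mm in diameter, 80 mm long, about 160 g, standing upright. Origin: centre of its lower end face (1 mm chamfer round the edge); z points up along it to the top. The three punches differ only in diameter (12, 15 and 18 mm); which of them stands in which well changes from one start to the next.
- single: Fixed dark wooden block, 60 x 60 x 20 mm high, with one well in its centre (22 mm wide, 12 mm deep, floor 8 mm above the bench): the punch in it is the one to put away. Origin: centre of its underside; it stands alone on the robot's left (+y).
- pair: Fixed dark wooden block, 50 x 110 x 20 mm high, with two wells like that of the single block at y = -30 and +30 mm in its own frame: the two punches in it stay there. Origin: centre of its underside; on the robot's right (-y).
- rack: Fixed dark wooden storage rack, 75 (x) x 240 (y) x 36 mm high: a trough in which a pale drilled wooden strip lies. Origin: centre of the trough's underside; y runs along the row of holes, z up. The strip is 50 x 190 mm, its flat top 47 mm above this origin, 11 mm proud of the trough walls.
- rack_row (a point): Fixed point of the trough, over its centre at the height of the strip's top; axes as the rack's. The strip has 5 round holes on the line x = 0, for punches of 9, 12, 15, 18, 21 mm, growing towards +y, 34 mm apart: at y = -68, -34, 0, 34, 68 mm from here when the strip lies mid-trough. Each is 1.5 mm wider than its punch, 1 mm chamfer, 30 mm deep (floor 5 mm above the strip's underside).
- rack_end (a point): Fixed point on the trough's +y end (large holes), y = 120 mm of the rack, at the height of the strip's top. The strip lies loose endways: it is up to 13 mm either way along y from mid-trough, different at every start, and NO listed pose shows where; in x it has no play. It stays put unless pushed along the row with more than about 30 N.
- jar: Small amber glass jar with a steel lid, 48 mm across, 50 mm high, loose, bystander. Origin: centre of its underside.
- collar: Loose brass ring, 26 mm across, 8 mm high, bystander. Origin: centre of its underside.
- hammer: Small hammer lying loose at the left, 230 mm long, bystander.
- graver: Graver with a handle lying loose at the right, 160 mm long, bystander.
- brush: Brush lying loose at the right, 170 mm long, bystander.
- anvil_block: Loose steel block, 70 x 70 x 25 mm, bystander. Origin: centre of its underside.
Things that resemble listed ones, but are neither listed nor needed, are in the scene too. Leave any blue look-alike of the pair alone. Leave any orange look-alike of the punch_c alone.

How it is judged:
By the outcome, as a careful person would: the job done as asked, in the order asked, and still so for the second after the job is handed in, with the robot touching nothing.
It also fails if it takes over 61 s, if anything falls off the work surface, if the arm or the gripper's body presses on something with over 40 N, if the wrist force passes 120 N, or if a joint passes its speed limit or range.

## Working session

There is one attempt and no reset: what is moved stays moved. The work goes in short steps, Python scripts to look and compute and a tool call to move; the robot and the scene stay as the last step left them, time stands still between calls to the robot, and variables do not carry over. Pictures are saved under pics/ and viewed, at most 10 in all, crops included, and the job is handed in when it is done.

Besides the shell and the picture viewer there is one more tool, called as a command line: name --argument value ..., lists and objects as JSON in quotes. move_arm: Moves the arm, as the interface text tells. Its arguments: {"type":"object","properties":{"plan":{"type":"array","items":{"type":"object","properties":{"x":{"type":"number","minimum":-1,"maximum":1},"y":{"type":"number","minimum":-1,"maximum":1},"z":{"type":"number","minimum":-1,"maximum":1},"yaw":{"type":"number","minimum":-1,"maximum":1}}}},"claw":{"type":"number"},"grip_force":{"type":"number"}},"required":["plan"]}

```bash
mkdir -p pics; ls; cat > h.py <<'E'
import numpy as np, cv2
from station import r
from scipy.spatial.transform import Rotation as R
def grab(n,f):
    d=r.get_image(n); cv2.imwrite(f'pics/{f}.png',d['image']); np.savez(f'pics/{f}.npz',**{k:np.array(d[k]) for k in d}); return d
def load(f): return np.load(f'pics/{f}.npz')
def ray(d,u,v):
    a=np.array(d['attitude']); M=a if a.shape==(3,3) else R.from_quat(a).as_matrix()
    return np.array(d['position']), M@np.linalg.solve(d['K'],[u,v,1.])
def plane(d,u,v,z):
    p,q=ray(d,u,v); return p+q*(z-p[2])/q[2]
def two(d1,a,d2,b):
    p,q=ray(d1,*a); s,t=ray(d2,*b); k=np.linalg.lstsq(np.c_[q,-t],s-p,rcond=None)[0]
    A=p+q*k[0];B=s+t*k[1]; return (A+B)/2,np.linalg.norm(A-B)
def proj(d,P):
    a=np.array(d['attitude']); M=a if a.shape==(3,3) else R.from_quat(a).as_matrix()
    c=d['K']@(M.T@(np.array(P)-d['position'])); return c[:2]/c[2]
E
python3 - <<'E'
from h import *
for n in('scene','top'):
    d=grab(n,n+'0'); print(n,d['position'],d['attitude'],d['K'])
print(r.state())
E
```

```text
pics
scene [1.18534752 0.14565439 0.96118633] [ 0.61448978  0.72483478 -0.24262697 -0.1953177 ] [[485.09493066   0.         277.89515142]
 [  0.         485.09493066 205.80579009]
 [  0.           0.           1.        ]]
top [3.24488506e-01 6.61900702e-04 1.11984017e+00] [-0.699216    0.70932236 -0.06197033  0.0641752 ] [[458.73273845   0.         283.52249288]
 [  0.         458.73273845 212.40564258]
 [  0.           0.           1.        ]]
{'time_s': 0.1, 'joint_positions': array([-1.15900091e+00,  3.20207566e-01,  1.56553718e+00, -2.25712140e-05,
        1.25739605e+00, -1.99855179e-02]), 'joint_velocities': array([ 5.87892264e-05, -1.44389988e-03, -2.65044288e-03,  7.94264967e-04,
       -1.68809696e-03, -5.65764593e-04]), 'joint_torque': array([ 2.21284822e-04, -4.13331842e+01, -2.32510257e+01,  7.28228688e-02,
        4.22100874e-02, -5.91236380e-05]), 'eef_pos': array([ 0.24045983, -0.5218302 ,  0.22122377]), 'eef_rot': array([ 9.76784988e-01,  2.14220651e-01, -1.61203827e-04, -7.57173845e-04]), 'force': array([-0.18401837, -0.40165283, -0.69132893]), 'wrist_torque': array([ 0.008466  ,  0.05682589, -0.07561969]), 'grasp_force': 0.0, 'gripper_width': 0.09124491910570132}
```

View pics/scene0.png

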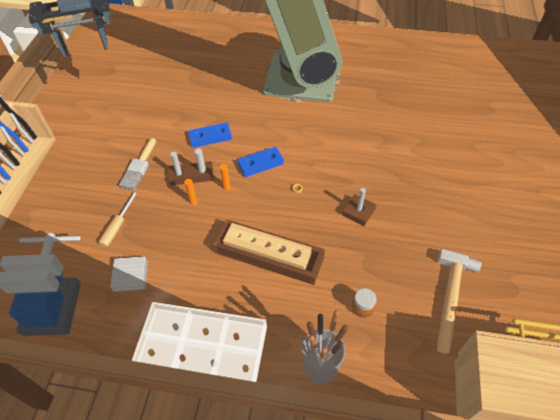

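View pics/top0.png

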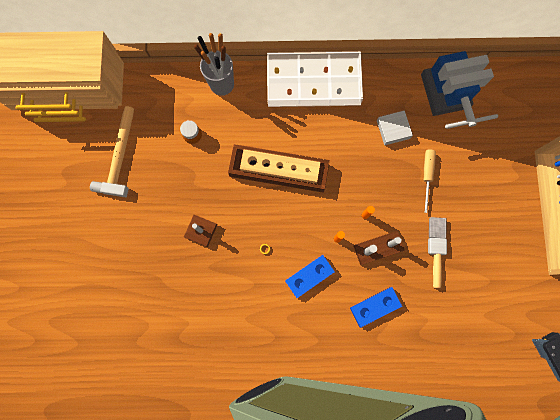

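The scene view shows the single block near (358,208) with its punch top near (362,190), and the rack near (268,250). In the top view, the single block is near (205,232) and the rack near (280,168). I'll enlarge both.

```bash
python3 - <<'E'
from h import *
s=cv2.imread('pics/scene0.png');t=cv2.imread('pics/top0.png')
def c(i,x,y,w,h,k): return cv2.resize(i[y:y+h,x:x+w],None,fx=k,fy=k,interpolation=cv2.INTER_CUBIC)
o=np.zeros((600,800,3),np.uint8)
o[:300,:300]=c(s,335,180,50,50,6); o[:300,300:600]=c(t,180,207,50,50,6)
o[300:600,:400]=c(s,210,212,120,75,4)[:300,:400][:, :400] if 0 else cv2.resize(s[212:287,210:330],(400,250)).repeat(1,0)[:250].copy().__class__((0,)) if 0 else cv2.copyMakeBorder(cv2.resize(s[212:287,210:330],(400,250),interpolation=2),0,50,0,0,0)
o[300:600,400:]=cv2.copyMakeBorder(cv2.resize(t[138:198,225:345],(400,200),interpolation=2),0,100,0,0,0)
cv2.imwrite('pics/c1.png',o)
E
```

```text
(no output)
```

View pics/c1.png

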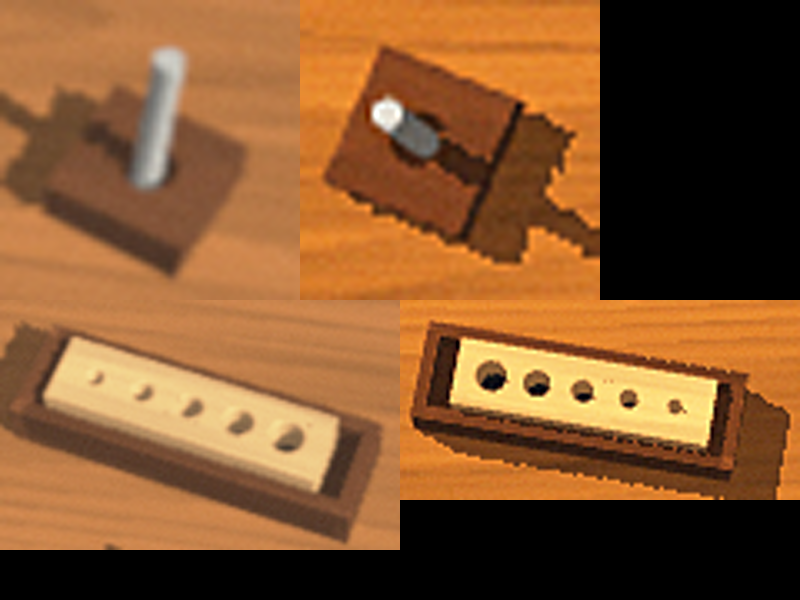

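The crop shows the punch's top face at about top (194.5,225.8) and scene (363,189.5). All five rack holes are visible in both views. Next I'll measure with masks.

```bash
cat > m.py <<'E'
from h import *
def blobs(mask,x0,y0,lo,hi):
    n,l,s,c=cv2.connectedComponentsWithStats(mask.astype(np.uint8)); 
    return [(c[i][0]+x0,c[i][1]+y0,s[i][4]) for i in range(1,n) if lo<=s[i][4]<=hi]
S=load('scene0');T=load('top0')
# punch
t=T['image'][207:257,180:230].astype(int); m=t.min(2)>190; bt=blobs(m,180,207,5,200);print('top face',bt)
s=S['image'][180:230,335:385].astype(int); g=(s.max(2)-s.min(2)<45)&(s.min(2)>90)
print('scene punch',[(y+180,np.where(g[y])[0].min()+335,np.where(g[y])[0].max()+335,s[y][g[y]].mean().round()) for y in range(50) if g[y].any()])
# strip outline and holes
for n,D,(x,y,w,h) in(('S',S,(210,212,120,75)),('T',T,(225,138,120,60))):
    a=D['image'][y:y+h,x:x+w]; hsv=cv2.cvtColor(a,cv2.COLOR_BGR2HSV)
    pale=((a[...,0]>110)&(a[...,2]>190)).astype(np.uint8)
    n_,l,st,c=cv2.connectedComponentsWithStats(pale);k=1+st[1:,4].argmax();pm=(l==k).astype(np.uint8)
    cs,hi=cv2.findContours(pm,cv2.RETR_CCOMP,cv2.CHAIN_APPROX_NONE)
    for q,hh in zip(cs,hi[0]):
        if len(q)<6: continue
        if hh[3]<0:
            rc=cv2.minAreaRect(q); P=[plane(D,*(p+[x,y]),.047)[:2].round(4).tolist() for p in cv2.boxPoints(rc)]; print(n,'rect',P)
        else:
            (cx,cy),(p_,q_),_=cv2.fitEllipse(q); print(n,'hole',round(cx+x,2),round(cy+y,2),round(p_,1),round(q_,1),plane(D,cx+x,cy+y,.047).round(4))
E
python3 m.py
```

```text
top face [(np.float64(194.0), np.float64(225.64705882352942), np.int32(17))]
scene punch [(188, np.int64(362), np.int64(364), np.float64(180.0)), (189, np.int64(361), np.int64(364), np.float64(197.0)), (190, np.int64(361), np.int64(365), np.float64(191.0)), (191, np.int64(360), np.int64(365), np.float64(169.0)), (192, np.int64(360), np.int64(364), np.float64(153.0)), (193, np.int64(360), np.int64(364), np.float64(148.0)), (194, np.int64(360), np.int64(364), np.float64(150.0)), (195, np.int64(360), np.int64(363), np.float64(148.0)), (196, np.int64(360), np.int64(363), np.float64(152.0)), (197, np.int64(359), np.int64(363), np.float64(144.0)), (198, np.int64(359), np.int64(363), np.float64(149.0)), (199, np.int64(359), np.int64(363), np.float64(149.0)), (200, np.int64(359), np.int64(363), np.float64(152.0)), (201, np.int64(358), np.int64(363), np.float64(148.0)), (202, np.int64(358), np.int64(363), np.float64(147.0)), (203, np.int64(358), np.int64(363), np.float64(148.0)), (204, np.int64(358), np.int64(362), np.float64(153.0)), (205, np.int64(358), np.int64(362), np.float64(156.0)), (2
[... 642 characters left out ...]
.15 3.6 4.6 [ 0.6201 -0.0528  0.047 ]
T rect [[0.629, 0.1068], [0.6773, 0.099], [0.6414, -0.0865], [0.5937, -0.0773]]
T hole 306.72 176.0 3.0 3.8 [ 0.6066 -0.0545  0.047 ]
T hole 288.5 174.0 2.1 3.0 [ 0.6122 -0.0107  0.047 ]
T hole 307.19 169.89 5.6 6.8 [ 0.6218 -0.056   0.047 ]
T hole 293.17 167.4 7.0 7.4 [ 0.6285 -0.0222  0.047 ]
T hole 301.5 163.0 2.1 3.0 [ 0.6392 -0.0426  0.047 ]
T hole 292.5 162.0 2.1 3.0 [ 0.6421 -0.0208  0.047 ]
T hole 288.0 161.5 2.1 3.0 [ 0.6435 -0.0099  0.047 ]
T hole 279.26 164.85 8.1 9.2 [0.6354 0.0113 0.047 ]
T hole 265.64 162.44 9.3 9.7 [0.6419 0.0443 0.047 ]
T hole 282.5 157.0 2.1 3.0 [0.655  0.0032 0.047 ]
T hole 251.79 160.33 10.8 11.4 [0.6478 0.0779 0.047 ]
```

```bash
python3 - <<'E'
from h import *
S=load('scene0');T=load('top0')
hs=[(239.26,235.15),(253.24,239.65),(267.7,244.23),(281.95,249.12),(296.68,253.78)]
ht=[(307.19,169.89),(293.17,167.4),(279.26,164.85),(265.64,162.44),(251.79,160.33)]
for a,b in zip(hs,ht):
    p,e=two(S,a,T,b); print('hole',p.round(4),round(e,4))
p,e=two(S,(362.8,189.6),T,(194.1,225.7));print('punch top',p.round(4),round(e,4))
print(plane(S,362.8,189.6,.088),plane(T,194.1,225.7,.088))
k=S['K'][0,0]/np.linalg.norm(p-S['position']); print('px/mm',k/1e3)
# subpixel shaft width, rows 193..207, by half-contrast using saturation
h=cv2.cvtColor(S['image'],cv2.COLOR_BGR2HSV)[...,1].astype(float)
for v in range(193,200):
    x=np.arange(350,374); s=h[v,350:374]; lo=s[8:14].min(); bl=(s[:5].mean()+lo)/2; br=(s[-5:].mean()+lo)/2
    i=8+s[8:14].argmin(); L=i
    while s[L]<bl:L-=1
    Rr=i
    while s[Rr]<br:Rr+=1
    l=L+(bl-s[L])/(s[L+1]-s[L]); q=Rr-1+(br-s[Rr-1])/(s[Rr]-s[Rr-1]); print(v,round(350+(l+q)/2,2),'w mm',round((q-l)*.96/k*1e3,1))
# block top outline in top view
t=T['image'];hv=cv2.cvtColor(t,cv2.COLOR_BGR2HSV)
st=r.state()['eef_rot'];print(R.from_quat(st).as_matrix().round(3))
E
```

```text
hole [ 0.6211 -0.0542  0.0483] 0.0034
hole [ 0.6278 -0.0207  0.0484] 0.003
hole [0.6346 0.013  0.0486] 0.0034
hole [0.6415 0.046  0.0477] 0.0035
hole [0.6475 0.0796 0.0469] 0.0034
punch top [0.4825 0.207  0.091 ] 0.0022
[0.47976576 0.20827611 0.088     ] [0.4830758  0.20649628 0.088     ]
px/mm 0.4330265326645747
193 362.36 w mm 12.1
194 362.04 w mm 11.5
195 361.79 w mm 11.4
196 361.5 w mm 11.9
197 361.29 w mm 11.8
198 361.17 w mm 12.1
199 360.97 w mm 12.4
[[ 0.908  0.418 -0.001]
 [ 0.418 -0.908  0.001]
 [ 0.    -0.002 -1.   ]]
```

move_arm --plan '[{"yaw":1},{"yaw":1},{"yaw":1},{"yaw":1},{"yaw":1}]' --claw 0.6

```text
validation failed for argument at $.pl...
```

move_arm --plan '[{"yaw":1},{"yaw":1},{"yaw":0.2}]'

```text
validation failed for argument at $.pl...
```

move_arm --plan '[{"x":0.12,"y":-0.9},{"x":0.12,"y":-0.9},{"x":0.12,"y":-0.9},{"x":0.12,"y":-0.9},{"x":0.12,"y":-0.9}]'

```text
validation failed for argument at $.pl...
```

move_arm --plan '[{"x":0.0,"y":0.0,"z":0.0,"yaw":1.0},{"x":0.0,"y":0.0,"z":0.0,"yaw":1.0},{"x":0.0,"y":0.0,"z":0.0,"yaw":1.0},{"x":0.0,"y":0.0,"z":0.0,"yaw":1.0},{"x":0.0,"y":0.0,"z":0.0,"yaw":1.0}]' --claw 0.6

```text
time_s: 0.52
eef_pos: [0.2405, -0.522, 0.2214]
eef_rot: [1.0, -0.004, -0.0, -0.0]
force: [-0.5, -1.0, -0.5]
gripper_width: 0.0607
grasp_force: 0.0
```

move_arm --plan '[{"x":0,"y":0,"z":0,"yaw":1},{"x":0,"y":0,"z":0,"yaw":1},{"x":0,"y":0,"z":0,"yaw":0.17}]'

```text
time_s: 0.77
eef_pos: [0.2405, -0.522, 0.2215]
eef_rot: [0.995, -0.098, -0.0, -0.0]
force: [0.3, 0.4, -0.7]
gripper_width: 0.0545
grasp_force: 0.0
```

move_arm --plan '[{"x":0.12,"y":-0.9,"z":0,"yaw":0},{"x":0.12,"y":-0.9,"z":0,"yaw":0},{"x":0.12,"y":-0.9,"z":0,"yaw":0},{"x":0.12,"y":-0.9,"z":0,"yaw":0},{"x":0.12,"y":-0.9,"z":0,"yaw":0}]'

```text
time_s: 1.18
eef_pos: [0.2989, -0.3485, 0.2217]
eef_rot: [0.995, -0.096, -0.0, -0.0]
force: [0.1, -0.3, 0.3]
gripper_width: 0.0544
grasp_force: 0.0
```

move_arm --plan '[{"x":0.12,"y":-0.9,"z":0,"yaw":0},{"x":0.12,"y":-0.9,"z":0,"yaw":0},{"x":0.12,"y":-0.9,"z":0,"yaw":0},{"x":0.12,"y":-0.9,"z":0,"yaw":0},{"x":0.12,"y":-0.9,"z":0,"yaw":0}]'

```text
time_s: 1.6
eef_pos: [0.3571, -0.1765, 0.2219]
eef_rot: [0.995, -0.096, 0.0, 0.0]
force: [0.7, 0.5, -0.6]
gripper_width: 0.0547
grasp_force: 0.0
```

move_arm --plan '[{"x":0.12,"y":-0.9,"z":0,"yaw":0},{"x":0.12,"y":-0.9,"z":0,"yaw":0},{"x":0.12,"y":-0.9,"z":0,"yaw":0},{"x":0.12,"y":-0.9,"z":0,"yaw":0},{"x":0,"y":0,"z":0,"yaw":0}]'

```text
time_s: 2.02
eef_pos: [0.405, -0.0356, 0.222]
eef_rot: [0.996, -0.093, 0.0, -0.001]
force: [0.0, 0.3, 0.2]
gripper_width: 0.0549
grasp_force: 0.0
```

move_arm --plan '[{"x":0.11,"y":-0.9,"z":0,"yaw":0},{"x":0.11,"y":-0.9,"z":0,"yaw":0},{"x":0.11,"y":-0.9,"z":0,"yaw":0},{"x":0.11,"y":-0.9,"z":0,"yaw":0},{"x":0.11,"y":-0.9,"z":0,"yaw":0}]'

```text
time_s: 2.43
eef_pos: [0.4601, 0.1328, 0.2218]
eef_rot: [0.995, -0.096, -0.0, 0.0]
force: [0.5, -0.9, 0.0]
gripper_width: 0.0545
grasp_force: 0.0
```

move_arm --plan '[{"x":0.11,"y":-0.9,"z":0,"yaw":0},{"x":0.11,"y":-0.9,"z":0,"yaw":0},{"x":0,"y":0,"z":0.9,"yaw":0},{"x":0,"y":0,"z":0.9,"yaw":0},{"x":0,"y":0,"z":0,"yaw":0}]'

```text
time_s: 2.85
eef_pos: [0.478, 0.1989, 0.1436]
eef_rot: [0.995, -0.096, -0.006, 0.003]
force: [-2.2, -0.5, -1.0]
gripper_width: 0.0548
grasp_force: 0.0
```

```bash
python3 - <<'E'
from h import *
s=grab('scene','s1')['image'];t=grab('top','t1')['image']
print(r.state()['eef_pos'],r.state()['eef_rot'])
o=np.zeros((480,800,3),np.uint8)
o[:480,:400]=cv2.resize(s[125:245,310:410],(400,480),interpolation=2)
o[:480,400:]=cv2.resize(t[165:285,145:245],(400,480),interpolation=2)
cv2.imwrite('pics/c2.png',o)
E
```

```text
[0.48198867 0.19994009 0.14940244] [ 9.95324230e-01 -9.65782941e-02 -1.28459556e-03  8.12843291e-04]
```

View pics/c2.png

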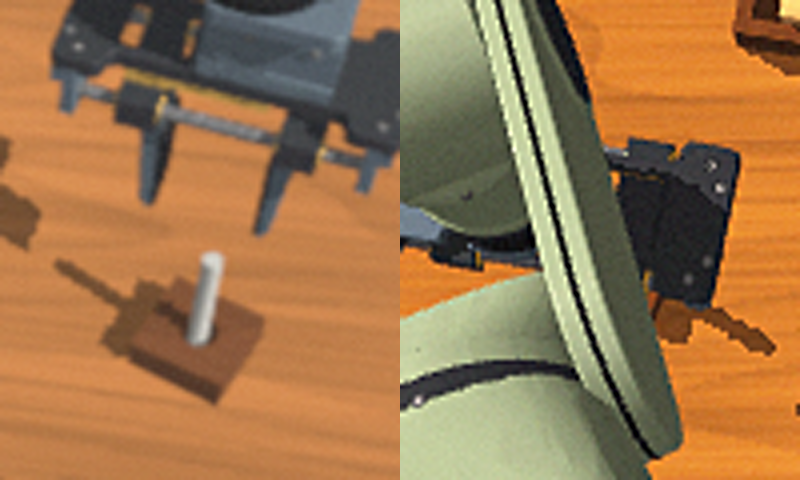

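Left: the scene view shows the fingertips at about scene px (347,176) and (375.5,183.5), and the punch top at (363,190). In the top view the arm hides the punch. I'll check the scene camera's bias against the known tip point.

```bash
python3 - <<'E'
from h import *
S=load('s1'); st=r.state(); M=R.from_quat(st['eef_rot']).as_matrix(); p=st['eef_pos']
tip=p+M@[0,0,.008]; print('tip mid px',proj(S,tip),'fingers',[proj(S,tip+M@[0,s*.027,0]).round(1) for s in(-1,1)])
P=np.array([.4825,.207,.091]);print('punch top px',proj(S,P))
print('shift tool', (M.T@(np.array([.4822,.207,.056])-p)).round(4), st['gripper_width'])
E
```

```text
tip mid px [361.97602425 174.84038037] fingers [array([374. , 178.1]), array([350.1, 171.6])]
punch top px [362.32192745 189.64835312]
shift tool [-0.0009 -0.0071  0.0934] 0.054631206228135734
```

move_arm --plan '[{"x":-0.02,"y":-0.18,"z":0,"yaw":0},{"x":0,"y":0,"z":0.8,"yaw":0},{"x":0,"y":0,"z":0.8,"yaw":0},{"x":0,"y":0,"z":0.72,"yaw":0},{"x":0,"y":0,"z":0,"yaw":0}]'

```text
time_s: 3.37
eef_pos: [0.4813, 0.2071, 0.0548]
eef_rot: [0.995, -0.097, -0.003, 0.001]
force: [-0.3, -0.2, -0.6]
gripper_width: 0.0548
grasp_force: 0.0
```

move_arm --plan '[{"x":0,"y":0,"z":0,"yaw":0},{"x":0,"y":0,"z":0,"yaw":0},{"x":0,"y":0,"z":0,"yaw":0},{"x":0,"y":0,"z":0,"yaw":0},{"x":0,"y":0,"z":0,"yaw":0}]' --claw 0 --grip_force 15

```text
time_s: 3.78
eef_pos: [0.484, 0.2083, 0.0587]
eef_rot: [0.995, -0.097, 0.001, -0.001]
force: [-0.2, 0.0, -0.7]
gripper_width: 0.0243
grasp_force: 0.0
```

move_arm --plan '[{"x":0,"y":0,"z":0,"yaw":0},{"x":0,"y":0,"z":0,"yaw":0},{"x":0,"y":0,"z":0,"yaw":0},{"x":0,"y":0,"z":0,"yaw":0},{"x":0,"y":0,"z":0,"yaw":0}]'

```text
time_s: 4.2
eef_pos: [0.4834, 0.2081, 0.0576]
eef_rot: [0.995, -0.097, 0.0, -0.0]
force: [-0.3, 0.3, 5.0]
gripper_width: 0.0117
grasp_force: 15.0
```

move_arm --plan '[{"x":0,"y":0,"z":-0.4,"yaw":0},{"x":0,"y":0,"z":-0.8,"yaw":0},{"x":0,"y":0,"z":-0.8,"yaw":0},{"x":0,"y":0,"z":-0.3,"yaw":0},{"x":0,"y":0,"z":0,"yaw":0}]' --grip_force 20

```text
time_s: 4.62
eef_pos: [0.4849, 0.2086, 0.152]
eef_rot: [0.995, -0.097, 0.003, -0.001]
force: [-0.4, 0.9, -1.6]
gripper_width: 0.0115
grasp_force: 20.0
```

move_arm --plan '[{"x":0.66,"y":0.7,"z":0,"yaw":0},{"x":0.66,"y":0.7,"z":0,"yaw":0},{"x":0.66,"y":0.7,"z":0,"yaw":0},{"x":0.66,"y":0.7,"z":0,"yaw":0},{"x":0.66,"y":0.7,"z":0,"yaw":0}]'

```text
time_s: 5.03
eef_pos: [0.5851, 0.0435, 0.147]
eef_rot: [0.995, -0.097, -0.002, 0.0]
force: [0.4, 1.6, -0.5]
gripper_width: 0.0112
grasp_force: 20.0
```

move_arm --plan '[{"x":0.66,"y":0.7,"z":0,"yaw":0},{"x":0.66,"y":0.7,"z":0,"yaw":0},{"x":0,"y":0,"z":0,"yaw":0},{"x":0,"y":0,"z":0,"yaw":0},{"x":0,"y":0,"z":0,"yaw":0}]'

```text
time_s: 5.45
eef_pos: [0.6253, -0.0197, 0.1472]
eef_rot: [0.995, -0.097, -0.002, -0.0]
force: [0.7, -0.7, -0.7]
gripper_width: 0.0112
grasp_force: 20.0
```

```bash
python3 - <<'E'
from h import *
s=grab('scene','s2')['image'];t=grab('top','t2')['image']
st=r.state();print(st['eef_pos'],st['eef_rot'],st['force'],st['gripper_width'])
o=np.zeros((500,800,3),np.uint8)
o[:,:400]=cv2.resize(s[165:290,210:310],(400,500),interpolation=2)
o[:,400:]=cv2.resize(t[110:235,240:340],(400,500),interpolation=2)
cv2.imwrite('pics/c3.png',o)
E
```

```text
[ 0.62543438 -0.01881828  0.14817764] [ 9.95363051e-01 -9.61818175e-02 -1.20351767e-03 -7.66366006e-05] [ 0.48125957 -0.07567895 -0.56927761] 0.011662077614251832
```

View pics/c3.png

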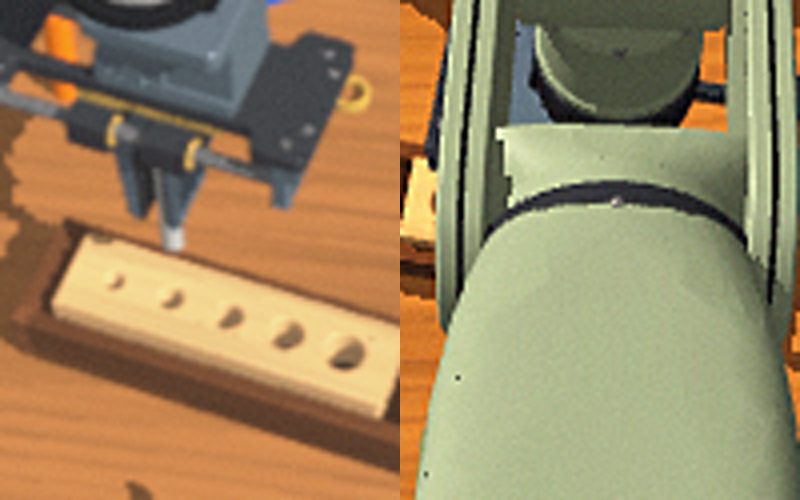

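The scene view shows the gripped punch's lower end near scene px (253.5,226) and the 12 mm hole near (253.2,239.7). The top view is hidden by the arm. I'll lower the punch close to the strip and compare both in the same camera.

move_arm --plan '[{"x":0.03,"y":0.01,"z":0.4,"yaw":0},{"x":0,"y":0,"z":0.4,"yaw":0},{"x":0,"y":0,"z":0.2,"yaw":0},{"x":0,"y":0,"z":0,"yaw":0},{"x":0,"y":0,"z":0,"yaw":0}]'

```text
time_s: 5.97
eef_pos: [0.6273, -0.0198, 0.1091]
eef_rot: [0.995, -0.096, -0.0, 0.0]
force: [-0.0, -0.7, -1.1]
gripper_width: 0.0115
grasp_force: 20.0
```

```bash
python3 - <<'E'
from h import *
S=grab('scene','s3');s=S['image']
st=r.state();p=st['eef_pos'];M=R.from_quat(st['eef_rot']).as_matrix();print(p,st['force'])
b=p+M[:,2]*.0496; print('bottom',b,'px',proj(S,b),'hole px for .6267,-.0195',proj(S,[.6267,-.0195,.047]))
o=cv2.resize(s[205:255,223:283],(720,600),interpolation=2)
cv2.imwrite('pics/c4.png',o)
E
```

```text
[ 0.62796625 -0.02001652  0.10977271] [-0.08520186  0.24671256 -0.54924769]
bottom [ 0.62801066 -0.02002095  0.06017273] px [252.55598299 236.89227341] hole px for .6267,-.0195 [253.24037409 239.62884167]
```

View pics/c4.png

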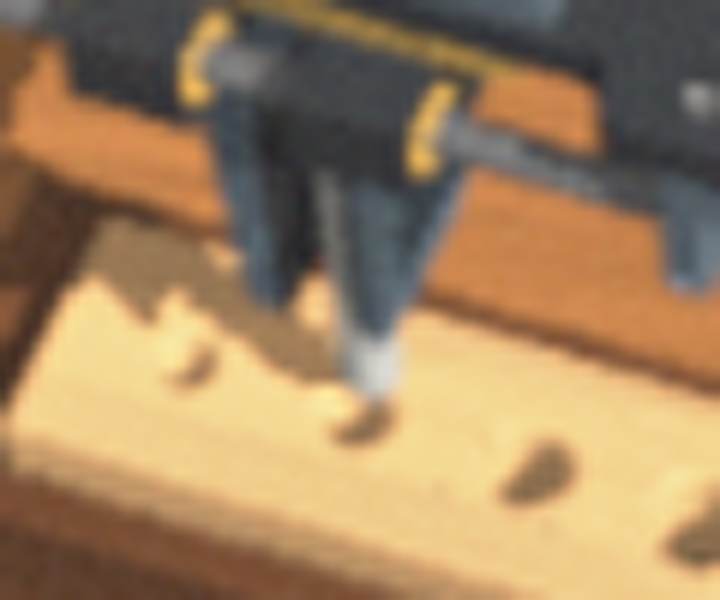

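The crop shows the punch's lower rim at about scene px (254,238), with the 12 mm hole just below it near (253,240). I'll refine this to subpixel and compare within the one camera.

```bash
python3 - <<'E'
from h import *
S=load('s3');s=S['image'][:,:,:].astype(int)
print('sat rows'); h=s.max(2)-s.min(2)
for v in range(230,242): print(v,h[v,246:262],)
for m in((253.5,235.9),(253.5,236.3),(254,236)): print(m,plane(S,*m,.0602).round(4))
b=np.array([.6280,-.0200,.0602]); print([proj(S,b+[0,0,-d]).round(2).tolist() for d in(0,.0132)], [ (proj(S,b+d)-proj(S,b)).round(2).tolist() for d in ([.01,0,0],[0,.01,0])])
E
```

```text
sat rows
230 [ 21  69 108 106  88  25   5  12  19  20   2  44  71  75  74  80]
231 [ 58  75 108 104  91  31   6  13  19  15  45  98 106 111  93  83]
232 [ 74  72  88  95  81  33   8   4  14   1  75 103 103 104 107 108]
233 [ 74  76  75  76  70  37   9   3   3   9  69 102 105 104 101 103]
234 [ 73  71  75  75  67  28   6   8   8  14  57  97 103 103 104 102]
235 [ 81  73  71  71  62  26   5   9   9  10  55  96 101 100  99 100]
236 [107 103  81  81  78  40  11   8   8  13  60  94  95  96  98  98]
237 [ 96 103 104 105 102  97  56  19  18  44  81  96  96  97  95  97]
238 [ 96  97  94  88  88 102  97  70  47  82 101  98  99  98  98  96]
239 [ 97  96  92  92  94  99 108  82  68  88 107 103 100 100  97  98]
240 [ 99  97  97  98 107 103  82  66  67  94 106  97  98  99 100  99]
241 [ 99  97  99 100 103  87  69  68  88 106 101  96  97  97  98  97]
(253.5, 235.9) [ 0.6252 -0.0185  0.0602]
(253.5, 236.3) [ 0.6262 -0.0183  0.0602]
(254, 236) [ 0.6252 -0.0173  0.0602]
[[252.57, 236.88], [252.9, 240.09]] [[-0.91, 3.8], [4.45, 0.61]]
```

move_arm --plan '[{"x":0.02,"y":0.02,"z":0.1,"yaw":0},{"x":0,"y":0,"z":0.1,"yaw":0},{"x":0,"y":0,"z":0.05,"yaw":0},{"x":0,"y":0,"z":0,"yaw":0},{"x":0,"y":0,"z":0,"yaw":0}]'

```text
time_s: 6.43
eef_pos: [0.6283, -0.0216, 0.0991]
eef_rot: [0.995, -0.097, -0.0, 0.0]
force: [0.6, -0.8, -0.8]
gripper_width: 0.0113
grasp_force: 20.0
```

move_arm --plan '[{"x":0,"y":0,"z":0.03,"yaw":0},{"x":0,"y":0,"z":0.03,"yaw":0},{"x":0,"y":0,"z":0,"yaw":0},{"x":0,"y":0,"z":0,"yaw":0}]'

```text
time_s: 6.77
eef_pos: [0.6283, -0.0216, 0.0967]
eef_rot: [0.995, -0.097, -0.0, 0.0]
force: [0.0, -0.2, -0.6]
gripper_width: 0.0115
grasp_force: 20.0
```

Bottom is at strip height now; I'll feel in 1 mm steps.

move_arm --plan '[{"x":0,"y":0,"z":0.03,"yaw":0},{"x":0,"y":0,"z":0,"yaw":0},{"x":0,"y":0,"z":0,"yaw":0}]'

```text
time_s: 7.02
eef_pos: [0.6286, -0.0217, 0.0957]
eef_rot: [0.995, -0.097, 0.0, 0.0]
force: [-0.7, 0.3, -0.7]
gripper_width: 0.0111
grasp_force: 20.0
```

move_arm --plan '[{"x":0,"y":0,"z":0.02,"yaw":0},{"x":0,"y":0,"z":0,"yaw":0},{"x":0,"y":0,"z":0,"yaw":0}]'

```text
time_s: 7.27
eef_pos: [0.6285, -0.0218, 0.0947]
eef_rot: [0.995, -0.097, 0.0, 0.0]
force: [0.4, -1.6, 0.8]
gripper_width: 0.0115
grasp_force: 20.0
```

move_arm --plan '[{"x":0,"y":0,"z":0.02,"yaw":0},{"x":0,"y":0,"z":0,"yaw":0},{"x":0,"y":0,"z":0,"yaw":0}]'

```text
time_s: 7.52
eef_pos: [0.6284, -0.0218, 0.0939]
eef_rot: [0.995, -0.097, 0.0, 0.0]
force: [0.9, -1.7, 0.1]
gripper_width: 0.0114
grasp_force: 20.0
```

move_arm --plan '[{"x":0,"y":0,"z":0.03,"yaw":0},{"x":0,"y":0,"z":0,"yaw":0},{"x":0,"y":0,"z":0,"yaw":0}]'

```text
time_s: 7.77
eef_pos: [0.6285, -0.0219, 0.0927]
eef_rot: [0.995, -0.097, 0.0, 0.0]
force: [1.0, -3.1, 0.1]
gripper_width: 0.0114
grasp_force: 20.0
```

In the hole, with a light push towards -y from the wall. I'll relieve that and go on.

move_arm --plan '[{"x":0.01,"y":0.015,"z":0.03,"yaw":0},{"x":0,"y":0,"z":0.03,"yaw":0},{"x":0,"y":0,"z":0,"yaw":0},{"x":0,"y":0,"z":0,"yaw":0}]'

```text
time_s: 8.1
eef_pos: [0.6285, -0.0221, 0.09]
eef_rot: [0.995, -0.097, -0.0, -0.0]
force: [0.1, -2.0, -1.6]
gripper_width: 0.0116
grasp_force: 20.0
```

move_arm --plan '[{"x":0,"y":0.02,"z":0.04,"yaw":0},{"x":0,"y":0,"z":0.04,"yaw":0},{"x":0,"y":0,"z":0.04,"yaw":0},{"x":0,"y":0,"z":0,"yaw":0},{"x":0,"y":0,"z":0,"yaw":0}]'

```text
time_s: 8.52
eef_pos: [0.6283, -0.0228, 0.0853]
eef_rot: [0.995, -0.097, -0.0, -0.0]
force: [0.1, -0.4, -1.3]
gripper_width: 0.0118
grasp_force: 20.0
```

move_arm --plan '[{"x":0,"y":0,"z":0.04,"yaw":0},{"x":0,"y":0,"z":0.04,"yaw":0},{"x":0,"y":0,"z":0.04,"yaw":0},{"x":0,"y":0,"z":0,"yaw":0},{"x":0,"y":0,"z":0,"yaw":0}]'

```text
time_s: 8.93
eef_pos: [0.6284, -0.023, 0.0806]
eef_rot: [0.995, -0.097, -0.0, 0.0]
force: [-0.4, -0.2, -1.1]
gripper_width: 0.0111
grasp_force: 20.0
```

move_arm --plan '[{"x":0,"y":0,"z":0.07,"yaw":0},{"x":0,"y":0,"z":0.07,"yaw":0},{"x":0,"y":0,"z":0.07,"yaw":0},{"x":0,"y":0,"z":0,"yaw":0},{"x":0,"y":0,"z":0,"yaw":0}]'

```text
time_s: 9.35
eef_pos: [0.6283, -0.023, 0.072]
eef_rot: [0.995, -0.097, -0.0, 0.0]
force: [0.3, -0.3, -1.1]
gripper_width: 0.0109
grasp_force: 20.0
```

move_arm --plan '[{"x":0,"y":0,"z":0.04,"yaw":0},{"x":0,"y":0,"z":0.04,"yaw":0},{"x":0,"y":0,"z":0,"yaw":0},{"x":0,"y":0,"z":0,"yaw":0}]'

```text
time_s: 9.68
eef_pos: [0.6285, -0.023, 0.069]
eef_rot: [0.995, -0.097, -0.0, 0.0]
force: [-0.2, -0.1, -0.8]
gripper_width: 0.0113
grasp_force: 20.0
```

move_arm --plan '[{"x":0,"y":0,"z":0.03,"yaw":0},{"x":0,"y":0,"z":0,"yaw":0},{"x":0,"y":0,"z":0,"yaw":0}]'

```text
time_s: 9.93
eef_pos: [0.6285, -0.023, 0.0679]
eef_rot: [0.995, -0.097, 0.0, 0.0]
force: [-0.3, 0.2, -0.4]
gripper_width: 0.0114
grasp_force: 20.0
```

move_arm --plan '[{"x":0,"y":0,"z":0.02,"yaw":0},{"x":0,"y":0,"z":0,"yaw":0},{"x":0,"y":0,"z":0,"yaw":0}]'

```text
time_s: 10.18
eef_pos: [0.6285, -0.023, 0.0671]
eef_rot: [0.995, -0.097, -0.0, 0.0]
force: [-0.1, 0.3, -0.9]
gripper_width: 0.0115
grasp_force: 20.0
```

move_arm --plan '[{"x":0,"y":0,"z":0.02,"yaw":0},{"x":0,"y":0,"z":0,"yaw":0},{"x":0,"y":0,"z":0,"yaw":0}]'

```text
time_s: 10.43
eef_pos: [0.6287, -0.0231, 0.0667]
eef_rot: [0.995, -0.097, 0.0, 0.0]
force: [-0.4, -0.4, 1.7]
gripper_width: 0.0115
grasp_force: 20.0
```

Bottom contact is where expected (0.0667). I'll release and retreat upwards.

move_arm --plan '[{"x":0,"y":0,"z":0.02,"yaw":0},{"x":0,"y":0,"z":0,"yaw":0},{"x":0,"y":0,"z":0,"yaw":0}]'

```text
time_s: 10.68
eef_pos: [0.6288, -0.0231, 0.0666]
eef_rot: [0.995, -0.097, 0.001, 0.0]
force: [-0.7, 0.6, 4.9]
gripper_width: 0.0114
grasp_force: 20.0
```

move_arm --plan '[{"x":0,"y":0,"z":0,"yaw":0},{"x":0,"y":0,"z":0,"yaw":0},{"x":0,"y":0,"z":0,"yaw":0},{"x":0,"y":0,"z":0,"yaw":0},{"x":0,"y":0,"z":0,"yaw":0}]' --claw 0.45

```text
time_s: 11.1
eef_pos: [0.6284, -0.023, 0.0653]
eef_rot: [0.995, -0.097, -0.0, 0.0]
force: [0.1, 0.0, -0.2]
gripper_width: 0.0401
grasp_force: 0.0
```

move_arm --plan '[{"x":0,"y":0,"z":-0.3,"yaw":0},{"x":0,"y":0,"z":-0.7,"yaw":0},{"x":0,"y":0,"z":-0.8,"yaw":0},{"x":0,"y":0,"z":-0.8,"yaw":0},{"x":0,"y":0,"z":-0.8,"yaw":0}]'

```text
time_s: 11.52
eef_pos: [0.6282, -0.023, 0.2027]
eef_rot: [0.995, -0.097, -0.0, 0.0]
force: [0.1, 0.3, 0.8]
gripper_width: 0.0411
grasp_force: 0.0
```

move_arm --plan '[{"x":-0.8,"y":0,"z":-0.2,"yaw":0},{"x":-0.9,"y":0,"z":0,"yaw":0},{"x":-0.9,"y":0,"z":0,"yaw":0},{"x":-0.9,"y":0,"z":0,"yaw":0},{"x":0,"y":0,"z":0,"yaw":0}]'

```text
time_s: 11.93
eef_pos: [0.4836, 0.0049, 0.2089]
eef_rot: [0.995, -0.096, -0.004, 0.0]
force: [-0.4, 0.2, 0.4]
gripper_width: 0.0412
grasp_force: 0.0
```

```bash
python3 - <<'E'
from h import *
s=grab('scene','s4')['image'];t=grab('top','t4')['image']
st=r.state();print(st['time_s'],st['eef_pos'],st['force'],st['gripper_width'])
o=np.zeros((600,800,3),np.uint8)
o[:600,:400]=cv2.resize(s[170:320,210:310],(400,600),interpolation=2)
o[:600,400:]=cv2.resize(t[110:260,240:340],(400,600),interpolation=2)
cv2.imwrite('pics/c5.png',o)
E
```

```text
12.0333 [0.49044914 0.0041288  0.21004474] [ 0.99471455 -0.06493694 -0.31133049] 0.04128510177647517
```

View pics/c5.png

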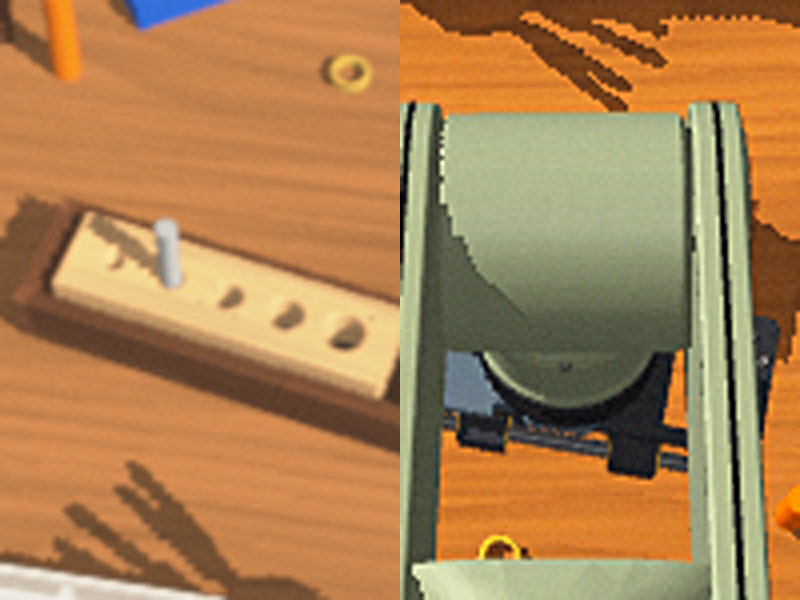

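The scene view shows the punch standing upright in the second (12 mm) hole, with its top near px (251.5,226.5) and the rest of the rack unchanged. I'll check its top height before handing in.

```bash
python3 - <<'E'
from h import *
S=load('s4');s=S['image'].astype(int);h=s.max(2)-s.min(2)
for v in range(222,245): print(v,h[v,245:260],s[v,245:260].min(1)[5:9])
for z in (.047,.097,.100): print(z,proj(S,[.6285,-.0228,z]))
E
```

```text
222 [130 127 126 125 122 123 124 121 120 118 119 119 118 122 119] [76 74 77 75]
223 [128 128 125 130 127 125 124 125 126 125 126 124 122 124 124] [83 81 77 79]
224 [116 118 128 126 115  91  78  89 110 123 127 124 125 122 124] [112 125 116  94]
225 [ 83  94  97  83  48  27  24  27  56 101 126 126 124 124 122] [178 184 177 150]
226 [ 76  78  66  38  19   8   9  11  29  81 123 127 126 126 124] [203 201 202 180]
227 [108 107  87  41  12  10   9   8  17  53 106 121 125 126 126] [201 202 204 196]
228 [103 106 106  79  24   9  12  13   9  31  77  95  99 105 117] [197 200 201 201]
229 [100 102 107  92  33   8   9  12  10  31  70  77  74  79  90] [162 182 196 203]
230 [106 102 106  93  37   5   9  11  10  51  98 107  89  78  74] [142 170 192 207]
231 [ 89 104 103  99  52   5   8  10  13  51  93 103 105 106 106] [138 165 192 202]
232 [ 76  93 106 106  69   9   7   9  12  44  90 104 103 103 103] [135 166 191 202]
233 [ 72  75  95 102  55   7   7  10  13  42  86 102 104 103 102] [132 164 188 201]
234 [ 71  73  77  73  35   5   9   9  12  42  85 101 102 104 102] [132 162 186 201]
235 [ 74  67  74
[... 208 characters left out ...]
152 181 200]
238 [ 97  98 107  84  54  18   6   8  13  11  59 100  99 101 100] [115 151 181 198]
239 [ 98 102 104 108  88  25   7   9  11  10  54 102 103  99 101] [114 148 179 200]
240 [ 99  98  97 100 102  46   7   5   9  13  52 101  99  97  99] [118 144 177 198]
241 [101 100  98  98 106  84  33  16  24  46  83 101  99 100 100] [131 141 173 181]
242 [102 104 101 102 102 100  92  80  82  94 100  98  98  98  97] [140 137 145 152]
243 [102 101 103 104 102 103 102 103 101 101 100 100 100  98  98] [137 138 137 142]
244 [102 103 104 101 102 103 105 100 103 104  99  99  97  97  99] [135 134 139 137]
0.047 [251.62679331 240.10560182]
0.097 [250.25695941 227.62184302]
0.1 [250.17138254 226.84195204]
```

```bash
python3 -c "
from station import r
print(r.close_job())"
```

```text
the job is handed in; nothing more can be done
None
```

The 12 mm punch from the single block now stands upright at the bottom of the rack's 12 mm hole and is released. The measured force stayed around 5 N or less, and the job was handed in at about 12 s.

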